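Slide gift boxes into the tray of their shape

TASK

Sort the three loose gift boxes in the middle of the bench, two round and one square, by shape: each belongs in the open-fronted tray whose ledge shows a sample of its shape. Their lids are loose, so slide them along the bench without lifting or tipping them, until each whole box is inside its tray, standing flat. Leave everything else on the bench where it is.

Things in the scene. Friction and masses are not known exactly. Their poses are not given: they have to be found in the camera images.
- round_a: loose round cream gift box with lid, 80 mm across, 40 mm high, about 150 g; origin: centre of its underside, z up
- round_b: a second loose round gift box, the same as round_a
- square: loose square cream gift box with lid, 80 x 80 x 40 mm, about 170 g; origin: centre of its underside, z up, x and y along its sides
- square_c0 (a point): corner of the square box's underside at (+40, +40) mm in its frame
- square_c1 (a point): corner of the square box's underside at (+40, -40) mm in its frame
- square_c2 (a point): corner of the square box's underside at (-40, +40) mm in its frame
- square_c3 (a point): corner of the square box's underside at (-40, -40) mm in its frame
- tray_left: open-fronted plywood tray, fixed: side walls 30 mm high, 10 thick, 125 long, 240 apart inside; grey liner level with the bench; back block 45 mm high, 110 deep (sample ledge on top). Origin: middle of the mouth at bench height; x points into the tray (back at x=0.125), y across (walls at +-0.12). Mouth faces the bench's middle; stands at the robot's left (+y)
- tray_right: open-fronted plywood tray, fixed: side walls 30 mm high, 10 thick, 125 long, 240 apart inside; grey liner level with the bench; back block 45 mm high, 110 deep (sample ledge on top). Origin: middle of the mouth at bench height; x points into the tray (back at x=0.125), y across (walls at +-0.12). Mouth faces the bench's middle; stands at the robot's right (-y)
- sample_round: round sample box (80 mm across, 40 mm high) glued on the ledge of one of the trays, left or right; origin: centre of its underside
- sample_square: square sample box (80 x 80 x 40 mm) glued on the ledge of the other tray; origin: centre of its underside
- jar: small clear glass jar with black lid, 32 mm across, 45 mm high, standing beside the left tray's mouth; bystander
- loupe: black eye loupe, 38 mm across, 36 mm high, standing beside the right tray's mouth; bystander
- magnifier: black magnifying glass lying flat, 10 mm thick; rim 83 mm across centred on the origin, handle reaching 133 mm along -x; bystander
- tape: roll of paper tape lying flat, 90 mm across, 22 mm high; bystander
- long_box: long cream gift box 60 x 130 x 45 mm (x, y, z), of neither sample's shape; bystander
- stapler: black and steel stapler, 130 mm long (x), 34 mm wide, 48 mm high; bystander
- brush: dusting brush lying along its x, 170 mm long; bystander
There are look-alikes about, which are no part of the job. What is shaped like the square but blue is not meant.

How it is judged:
At the end, for the whole second after the job is handed in: The round boxes stand in the tray with the round sample, the square box in the other: centres at least 38 mm past the mouth (no corner of the square over 3 mm out) and within 95 mm of the tray's middle line, flat on the bench (under 8 mm up, tilt under 0.1 rad), at rest (((world y of sample_round above 0 m and x of round_a in the frame of tray_left between 0.038 and 0.1 m and y of round_a in the frame of tray_left between -0.095 and 0.095 m and x of round_b in the frame of tray_left between 0.038 and 0.1 m and y of round_b in the frame of tray_left between -0.095 and 0.095 m and x of square in the frame of tray_right between 0.038 and 0.1 m and y of square in the frame of tray_right between -0.095 and 0.095 m and x of each of square_c0, square_c1, square_c2, square_c3 in the frame of tray_right above -0.003 m) or (world y of sample_round below 0 m and x of round_a in the frame of tray_right between 0.038 and 0.1 m and y of round_a in the frame of tray_right between -0.095 and 0.095 m and x of round_b in the frame of tray_right between 0.038 and 0.1 m and y of round_b in the frame of tray_right between -0.095 and 0.095 m and x of square in the frame of tray_left between 0.038 and 0.1 m and y of square in the frame of tray_left between -0.095 and 0.095 m and x of each of square_c0, square_c1, square_c2, square_c3 in the frame of tray_left above -0.003 m)) and linear speed of each of round_a, round_b, square below 0.02 m/s and angle between each of round_a, round_b, square's own z axis and vertical below 0.1 rad and height (world z) of each of round_a, round_b, square below 0.008 m); the robot touches nothing.
It fails at once if a gift box is lifted more than 20 mm or tipped by more than 0.35 rad (height (world z) of any of round_a, round_b, square above 0.02 m or angle between any of round_a, round_b, square's own z axis and vertical above 0.35 rad).
It fails at once if a bystander is moved by more than 30 mm (distance of any of jar, loupe, magnifier, tape, long_box, stapler, brush from where it was at the start of the episode above 0.03 m).
It also fails if it takes over 64 s, if anything falls off the work surface, if the arm or the gripper's body presses on something with over 40 N, if the wrist force passes 120 N, or if a joint passes its speed limit or range.

ROBOT

A 6-joint arm with a two-finger parallel gripper is mounted at the origin on the work surface. World frame = base frame: x ahead of the robot, y to its left, z up, the work surface at z = 0. Lengths are in m, angles in rad, forces in N, time in s.
With the tool pointing down it reaches from about 0.25 to 0.775 m from the base axis. Payload 4 kg.
Tool frame: the origin (TCP) lies midway between the tips of the shut fingers; the grasp point (between the pads) lies 19 mm behind it; z points along the fingers, y is the direction in which the jaws open and shut (so a half turn about z gives the same grasp; the last joint's range is limited). The gripper opens to 94 mm and grips with 3 to 60 N. Pads are 16 mm wide; open, the fingers measure 119 mm over their backs; the gripper's body (75 mm by 177 mm) begins 78 mm behind the grasp point.
Start: joints at [-1.283, 0.087, 1.371, -0, 1.684, -0.103], TCP at [0.21, -0.509, 0.206] pointing down, gripper open.
Joint ranges: [-3.1, 3.1], [-0.76, 2.03], [0.27, 2.55], [-1.08, 4.22], [0.17, 2.65], [-2.57, 2.57]. Speed limits (rad/s): [2.79, 2.79, 3.14, 3.14, 3.14, 3.14].

INTERFACE

Orientations are given as [roll, pitch, yaw] about the fixed x, y, z axes, in that order (R = Rz(yaw) Ry(pitch) Rx(roll)).
In Python, from bench import robot, cams gives the robot as it stands.
- The arm moves only by the tool step_arm, never from a script. Its argument "plan" is a list that holds one entry, the list of rows, each a list of 5 numbers: the shift along the world's x, y, z in mm, then the turn about the world's z in rad, then the opening in per cent of the stroke, from 0 (shut) to 100 (fully open). In form: [[[tx, ty, tz, turn, fingers], ...]]. A call has 1 to 8 rows; each row is the pose to reach, as a shift and turn from the pose commanded when the call began; what a row does not reach only later rows make up. A row lasts 1/12 s, in which the tool goes at most 41.7 mm and 7.16 degrees, less where a joint would pass 70% of its speed; a pose out of reach is approached as far as the arm can. A call with a gripper value outside its range is refused whole. The fingers move at their own pace and stop on an object; the grip force is fixed at half the most. Time passes only in rows, so rows that repeat a pose let the fingers close. It gives the time, the measured TCP pose, the force and the opening at its end, in the units of the state.
- robot.get_obs(): the state, without advancing time (a new reading comes with each control period).
- cams.snapshot(name): name is "scene" or "top" or "wrist"; returns a dict with "frame" (400x640x3 uint8, red, green, blue), "camera_matrix" (3x3 intrinsics, pixels), "origin" and "attitude" of the camera in the world; the wrist camera has in their place "T_tool_cam" (4x4, takes a point from camera to tool coordinates, whose origin is the TCP and whose axes are the flange's). Camera axes: x right, y down, z forward; pixel columns grow to the right and rows downward; lengths in m; the calibration is good to about 2 mm. The wrist camera is an equidistant fisheye: a pixel r from the principal point sees the ray r / f radians off the axis. A picture is of the moment at which its call begins: read the wrist's pose just before it. There is no depth.
- robot.close_job(): hands the job in, once; it reports no verdict.
The state is a dict: "time": time; "joint_positions": joint angles; "qvel": joint speeds; "joint_torque": joint torques, N m; "tool_pos": TCP position; "ee_rot": TCP orientation; "wrist_force": force on the tool from outside, world axes, zero at the start; "wrist_torque": the same for the moment, N m; "width": finger opening in m.
Only numpy, scipy, OpenCV 4.12 (cv2) and the standard library are available. Lean on these libraries where they do the work, as an engineer would, in place of code of your own. Each camera call takes 0.05 s, during which the arm holds its last target. There are 200 camera calls.

## Working session

There is one attempt and no reset: what is moved stays moved. The work goes in short steps, Python scripts to look and compute and a tool call to move; the robot and the scene stay as the last step left them, time stands still between calls to the robot, and variables do not carry over. Pictures are saved under pics/ and viewed, about 8 in all and at most 12, crops included, and the job is handed in when it is done.

Besides the shell and the picture viewer there is one more tool, called after "Call:" as a command line: name --argument value ..., lists and objects as JSON in quotes. step_arm: Moves the arm, as the interface text tells. Its arguments: {"type":"object","properties":{"plan":{"type":"array"}},"required":["plan"]}

```bash
mkdir -p pics; cat > h.py <<'E'
from bench import robot, cams
import numpy as np, cv2
def snap(n,f):
    s=cams.snapshot(n); cv2.imwrite(f'pics/{f}.png',cv2.cvtColor(s['frame'],cv2.COLOR_RGB2BGR)); return s
def R(s):
    a=np.array(s['attitude'],float)
    if a.shape==(3,3): return a
    from scipy.spatial.transform import Rotation as Q
    return (Q.from_euler('xyz',a) if a.size==3 else Q.from_quat(a)).as_matrix()
def px2w(s,u,v,z):
    d=R(s)@np.linalg.solve(s['camera_matrix'],[u,v,1]); o=np.array(s['origin']); return o+d*(z-o[2])/d[2]
def w2px(s,p):
    c=s['camera_matrix']@(R(s).T@(np.array(p)-s['origin'])); return c[:2]/c[2]
E
python3 - <<'E'
from h import *
s=snap('top','top0'); print(s['camera_matrix'],s['origin'],s['attitude']); t=snap('scene','scene0'); print(t['origin'],t['attitude']); print(robot.get_obs())
E
```

```text
[[395.65616201   0.         314.58497462]
 [  0.         395.65616201 198.37769541]
 [  0.           0.           1.        ]] [0.33343069 0.01723763 0.98599352] [-2.92589821e+00  9.15159537e-04 -1.69070958e+00]
[1.1697527  0.1075067  0.79851949] [-2.41414604 -0.00397223  1.75885279]
{'time': 0.1, 'joint_positions': array([-1.28310076e+00,  8.78957305e-02,  1.37205804e+00,  9.17899794e-06,
        1.68358618e+00, -1.03111159e-01]), 'qvel': array([-9.06729964e-04,  6.29976286e-04, -2.12161861e-03, -1.18720758e-03,
        1.92145215e-03,  3.99935001e-05]), 'joint_torque': array([ 1.65254241e-03, -3.41252339e+01, -3.03301728e+01,  7.20374845e-02,
        3.04434844e-02, -1.10146188e-04]), 'tool_pos': array([ 0.20937187, -0.50807743,  0.20443608]), 'ee_rot': array([-3.13965664e+00, -2.09506473e-04,  3.90807551e-01]), 'wrist_force': array([-0.57541498,  0.37952489,  0.36065464]), 'wrist_torque': array([ 0.01139839, -0.04728431, -0.02632033]), 'width': 0.09382530309194108}
```

View pics/top0.png

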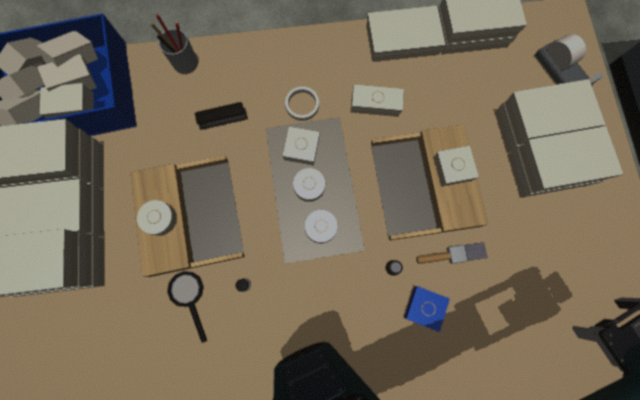

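View pics/scene0.png

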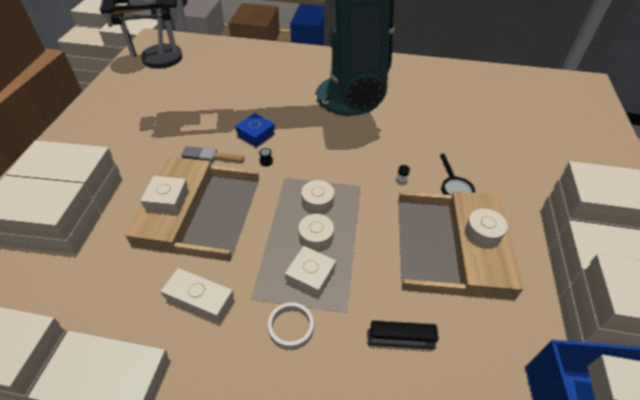

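Top view: the round sample (155,217) is on the left tray and the square sample (458,165) on the right. The loose boxes on the grey mat are square (301,145), round (309,184) and round (321,226). Look-alikes are the blue square (428,308), the long box (378,98) and the white stacks. The cream boxes on the mat fit the description, so I'll confirm them in an enlarged crop.

```bash
python3 - <<'E'
from h import *
im=cv2.imread('pics/top0.png')
c=cv2.resize(im[75:275,120:500],None,fx=2.1,fy=2.1,interpolation=cv2.INTER_CUBIC); cv2.imwrite('pics/crop0.png',cv2.convertScaleAbs(c,alpha=1.2))
E
```

```text
(no output)
```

View pics/crop0.png

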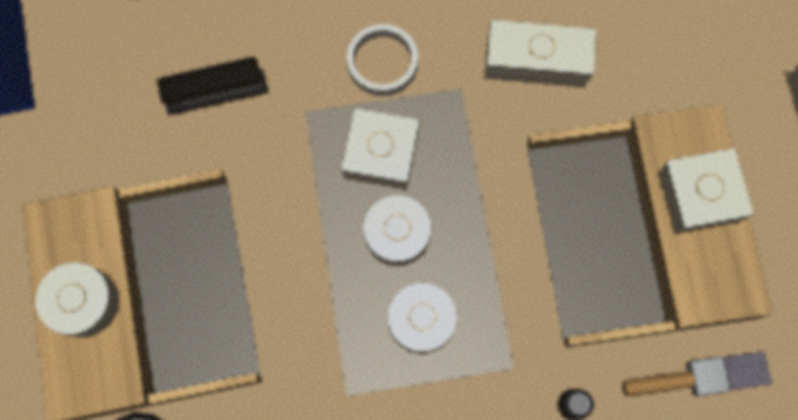

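The crop confirms it: square on the mat (crop 380,146), rounds at (397,228) and (422,317). Tray mouths run from (225,178) to (259,379) on the left and from (529,139) to (567,342) on the right.

```bash
python3 - <<'E'
from h import *
s=cams.snapshot('top')
P={'sq1':(354,109,.04),'sq2':(418,118,.04),'sq3':(406,183,.04),'sq4':(343,173,.04),'ra':(397,228,.04),'rb':(422,317,.04),
'raL':(363,228,.04),'raR':(431,228,.04),
'Lfar':(225,176,.03),'Lnear':(259,379,.03),'Lbf':(115,190,.04),'Lbn':(146,403,.045),'Rfar':(529,139,.03),'Rnear':(567,342,.03),'Rbf':(633,120,.045),'Rbn':(680,326,.045),
'tape':(383,58,.022),'longc1':(487,71,.03),'longc2':(594,82,.03),'stap':(265,80,.04),'loupe':(576,404,.036),'jarpx':((242-120)*2.1,(285-75)*2.1,.045)}
for k,(x,y,z) in P.items(): print(k,px2w(s,120+x/2.1-.3,75+y/2.1-.3,z)[:2].round(3))
E
```

```text
sq1 [0.733 0.037]
sq2 [ 0.712 -0.038]
sq3 [ 0.633 -0.014]
sq4 [0.654 0.059]
ra [0.579 0.003]
rb [ 0.471 -0.013]
raL [0.584 0.043]
raR [ 0.574 -0.037]
Lfar [0.671 0.201]
Lnear [0.424 0.18 ]
Lbf [0.665 0.33 ]
Lbn [0.411 0.305]
Rfar [ 0.673 -0.17 ]
Rnear [ 0.423 -0.176]
Rbf [ 0.677 -0.294]
Rbn [ 0.425 -0.304]
tape [ 0.804 -0.005]
longc1 [ 0.768 -0.131]
longc2 [ 0.737 -0.26 ]
stap [0.784 0.142]
loupe [ 0.352 -0.174]
jarpx [0.355 0.186]
```

Call:
step_arm --plan '[[[35,45,0,-0.05,100],[70,94,0,-0.1,100],[95,130,0,-0.15,100],[120,165,0,-0.2,100],[145,200,0,-0.25,100],[168,232,0,-0.305,100],[190,264,0,-0.305,100],[210,292,0,-0.305,100]]]'

```text
time: 0.82
tool_pos: [0.4048, -0.2361, 0.2053]
ee_rot: [3.142, 0.0, 0.085]
wrist_force: [0.7, -0.7, -0.7]
width: 0.0944
```

Call:
step_arm --plan '[[[22,30,0,0,100],[44,60,0,0,100],[66,90,0,0,100],[88,120,0,0,100],[110,150,0,0,100],[132,180,0,0,100],[150,206,0,0,100],[159,220,0,0,100]]]'

```text
time: 1.48
tool_pos: [0.5645, -0.0147, 0.2046]
ee_rot: [-3.14, 0.001, 0.089]
wrist_force: [-0.5, 0.4, 0.2]
width: 0.0938
```

Call:
step_arm --plan '[[[0,0,-30,0,100],[0,0,-55,0,100],[0,0,-65,0,100],[0,0,-65,0,100]]]'

```text
time: 1.82
tool_pos: [0.5609, -0.0177, 0.1365]
ee_rot: [-3.14, 0.008, 0.086]
wrist_force: [-1.0, 0.5, -0.6]
width: 0.0938
```

```bash
cat >> h.py <<'E'
from scipy.spatial.transform import Rotation as Q
def wray(s,o,u,v,z):
    K=s['camera_matrix']; x=np.array([(u-K[0,2])/K[0,0],(v-K[1,2])/K[1,1]]); r=np.hypot(*x)+1e-9
    d=np.r_[np.sin(r)*x/r,np.cos(r)]; T=np.array(s['T_tool_cam']); Rt=Q.from_euler('xyz',o['ee_rot']).as_matrix()
    d=Rt@T[:3,:3]@d; p=Rt@T[:3,3]+o['tool_pos']; return p+d*(z-p[2])/d[2]
E
python3 - <<'E'
from h import *
o=robot.get_obs(); s=snap('wrist','w1'); print(o['tool_pos'],o['ee_rot'],s['camera_matrix'],s['T_tool_cam'])
import pickle; pickle.dump((o,s),open('w1.pkl','wb'))
E
```

```text
[ 0.56087933 -0.01770522  0.13647858] [-3.14000234  0.00777235  0.08593035] [[309.70691629   0.         320.24827207]
 [  0.         309.70691629 195.42446309]
 [  0.           0.           1.        ]] [[-6.40295280e-04 -9.72730867e-01 -2.31935874e-01  6.66465385e-02]
 [ 9.99999635e-01 -4.91715637e-04 -6.98417478e-04 -8.15133706e-04]
 [ 5.65325743e-04 -2.31936237e-01  9.72730827e-01 -1.78597078e-01]
 [ 0.00000000e+00  0.00000000e+00  0.00000000e+00  1.00000000e+00]]
```

View pics/w1.png

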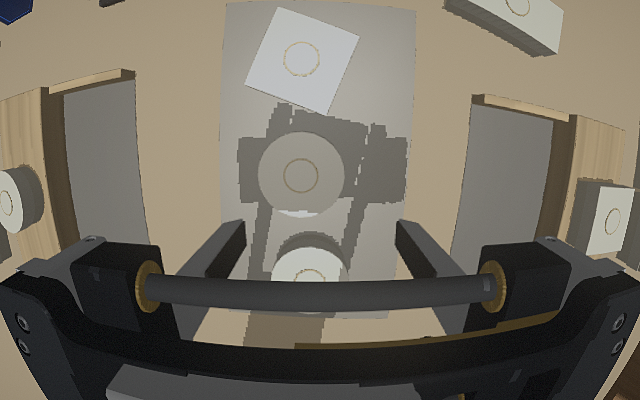

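Wrist view: round_a's top is centred near (301,174), the square near (302,59) and round_b near (309,278). The fingers stand short of round_a.

```bash
python3 - <<'E'
from h import *
import pickle; o,s=pickle.load(open('w1.pkl','rb'))
for n,u,v,z in [('ra',301,174,.04),('raL',258,176,.04),('raR',344,174,.04),('rb',309,280,.04),('rbL',271,281,.04),('rbR',348,281,.04),('sq',302,59,.04),('c',277,7,.04),('c',359,36,.04),('c',327,115,.04),('c',245,84,.04),('Lfar',134,72,.03),('Rfar',474,96,.03),('Lback',48,90,.045),('Rback',570,116,.045)]: print(n,wray(s,o,u,v,z)[:2].round(4))
E
```

```text
ra [0.5794 0.0024]
raL [0.5744 0.0417]
raR [ 0.5827 -0.0361]
rb [ 0.4728 -0.0127]
rbL [0.4674 0.0258]
rbR [ 0.4748 -0.052 ]
sq [0.6824 0.0099]
c [0.7315 0.037 ]
c [ 0.7088 -0.0383]
c [ 0.634  -0.0162]
c [0.6572 0.059 ]
Lfar [0.6728 0.1859]
Rfar [ 0.6721 -0.159 ]
Lback [0.6615 0.3116]
Rback [ 0.6756 -0.2827]
```

Call:
step_arm --plan '[[[9,10,0,0,100],[18,20,-5,0,100],[18,20,-25,0,100],[18,20,-45,0,100],[18,20,-65,0,100],[18,20,-75,0,100],[18,20,-75,0,100]]]'

```text
time: 2.45
tool_pos: [0.5805, 0.0027, 0.0633]
ee_rot: [-3.141, 0.004, 0.086]
wrist_force: [-0.1, 0.1, -0.7]
width: 0.0937
```

Call:
step_arm --plan '[[[-1,0,-15,0,100],[-1,0,-30,0,100],[-1,0,-42,0,100],[-1,0,-52,0,100],[-1,0,-53,0,100],[-1,0,-53,0,100]]]'

```text
time: 2.95
tool_pos: [0.5803, 0.002, 0.0123]
ee_rot: [-3.141, 0.001, 0.086]
wrist_force: [1.0, -0.4, 0.6]
width: 0.0938
```

Call:
step_arm --plan '[[[0,0,0,0,90],[0,0,0,0,84],[0,0,0,0,80],[0,0,0,0,80]]]'

```text
time: 3.28
tool_pos: [0.5811, 0.0019, 0.0137]
ee_rot: [3.141, -0.002, 0.086]
wrist_force: [-0.2, -0.4, 1.7]
width: 0.0798
```

Call:
step_arm --plan '[[[0,10,0,0,80],[0,30,0,0,80],[0,50,0,0,80],[2,70,0,0,80],[4,90,0,0,80],[6,105,0,0,80],[8,115,0,0,80],[8,120,0,0,80]]]'

```text
time: 3.95
tool_pos: [0.5892, 0.1226, 0.0137]
ee_rot: [3.14, -0.002, 0.087]
wrist_force: [-0.6, -3.8, 5.3]
width: 0.0796
```

```bash
python3 - <<'E'
from h import *
o=robot.get_obs(); s=snap('wrist','w2'); print(o['tool_pos'],o['ee_rot'],o['wrist_force'],o['width'])
import pickle; pickle.dump((o,s),open('w2.pkl','wb'))
E
```

```text
[0.58920989 0.12261852 0.01368117] [ 3.13985146e+00 -2.10505143e-03  8.71733622e-02] [-0.59230786 -3.79665917  5.26031296] 0.07964107941492343
```

View pics/w2.png

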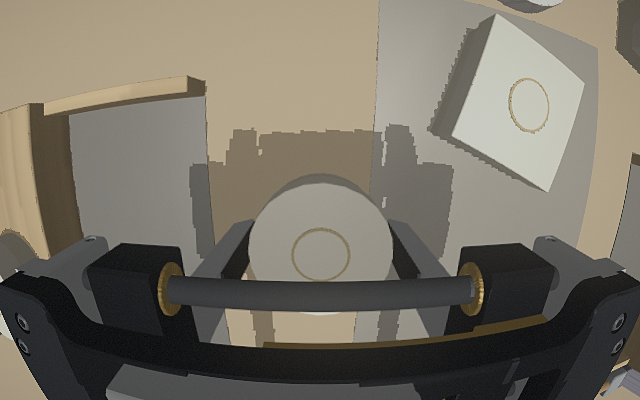

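The box is held flat between the fingers. The far wall's front end is at (205,82) top and (205,96) bottom, and the liner edge runs from (205,96) to (214,245). The wall's back end is at (45,113) and the liner's back edge at (70,115).

```bash
python3 - <<'E'
from h import *
import pickle; o,s=pickle.load(open('w2.pkl','rb'))
for n,u,v,z in [('wall front top outer',188,76,.03),('wall front top inner',190,90,.03),('front bottom inner',205,96,0),('front bottom',205,82,0),('edge',213,240,0),('edge',210,180,0),('linerback',70,115,0),('linerback',78,220,0),('back wall top',45,115,.045),('ra',320,252,.04),('sq',530,104,.04)]: print(n,wray(s,o,u,v,z)[:2].round(4))
t=cams.snapshot('top')
for n,x,y,z in [('liner f',229,182,0),('liner n',262,384,0),('mid',243,270,0),('back',131,205,0)]: print(n,px2w(t,120+x/2.1,75+y/2.1,z)[:2].round(4))
E
```

```text
wall front top outer [0.678  0.2044]
wall front top inner [0.67   0.2024]
front bottom inner [0.6688 0.2047]
front bottom [0.678  0.2055]
edge [0.5718 0.1968]
edge [0.614  0.1986]
linerback [0.6578 0.3275]
linerback [0.5716 0.3244]
back wall top [0.6582 0.3077]
ra [0.5883 0.1237]
sq [0.6834 0.0108]
liner f [0.6719 0.2018]
liner n [0.4194 0.1815]
mid [0.5586 0.1931]
back [0.6568 0.3239]
```

Call:
step_arm --plan '[[[1,10,0,0,80],[3,30,0,0,80],[5,50,0,0,80],[6,70,0,0,80],[6,90,0,0,80],[6,108,0,0,80],[6,120,0,0,80],[6,128,0,0,80]]]'

```text
time: 4.72
tool_pos: [0.5951, 0.2497, 0.0137]
ee_rot: [3.14, -0.002, 0.086]
wrist_force: [-0.1, -6.3, 6.5]
width: 0.0795
```

Call:
step_arm --plan '[[[0,0,0,0,80],[0,0,0,0,92],[0,0,0,0,94],[0,0,0,0,94],[0,0,20,0,94],[0,0,50,0,94],[0,0,80,0,94],[0,0,110,0,94]]]'

```text
time: 5.38
tool_pos: [0.5934, 0.2495, 0.1223]
ee_rot: [3.141, 0.003, 0.085]
wrist_force: [0.8, -0.2, 0.9]
width: 0.0885
```

Call:
step_arm --plan '[[[-12,-25,0,0,100],[-27,-58,0,0,100],[-42,-91,0,0,100],[-57,-124,0,0,100],[-72,-157,0,0,100],[-88,-190,0,0,100],[-103,-222,0,0,100],[-115,-248,0,0,100]]]'

```text
time: 6.05
tool_pos: [0.4774, 0.0001, 0.1218]
ee_rot: [-3.141, 0.001, 0.085]
wrist_force: [0.4, 0.9, 0.5]
width: 0.0936
```

Call:
step_arm --plan '[[[-7,-14,0,0,100],[-7,-14,0,0,100],[-7,-14,-25,0,100],[-7,-14,-50,0,100],[-7,-14,-60,0,100],[-7,-14,-60,0,100]]]'

```text
time: 6.55
tool_pos: [0.4698, -0.011, 0.0591]
ee_rot: [-3.139, 0.007, 0.086]
wrist_force: [-1.1, 0.3, 0.8]
width: 0.0939
```

Call:
step_arm --plan '[[[2,-2,-10,0,100],[2,-2,-25,0,100],[2,-2,-38,0,100],[2,-2,-47,0,100],[2,-2,-48,0,100],[2,-2,-48,0,90],[2,-2,-48,0,80],[2,-2,-48,0,80]]]'

```text
time: 7.22
tool_pos: [0.4753, -0.0141, 0.0156]
ee_rot: [3.141, -0.002, 0.086]
wrist_force: [0.2, 0.2, 0.3]
width: 0.0796
```

Call:
step_arm --plan '[[[0,0,0,0,80],[0,0,0,0,80]]]'

```text
time: 7.38
tool_pos: [0.4753, -0.0141, 0.0156]
ee_rot: [3.141, -0.002, 0.086]
wrist_force: [1.3, 0.1, 2.4]
width: 0.0793
```

Call:
step_arm --plan '[[[1,10,0,0,80],[3,30,0,0,80],[6,50,0,0,80],[9,70,0,0,80],[12,90,0,0,80],[15,110,0,0,80],[17,125,0,0,80],[17,135,0,0,80]]]'

```text
time: 8.05
tool_pos: [0.4922, 0.1218, 0.0157]
ee_rot: [3.14, -0.002, 0.087]
wrist_force: [0.2, -5.3, 5.5]
width: 0.0796
```

Call:
step_arm --plan '[[[0,10,0,0,80],[0,30,0,0,80],[0,50,0,0,80],[0,70,0,0,80],[0,90,0,0,80],[0,105,0,0,80],[0,115,0,0,80],[0,122,0,0,80]]]'

```text
time: 8.72
tool_pos: [0.4917, 0.243, 0.0157]
ee_rot: [3.139, -0.001, 0.087]
wrist_force: [-0.1, -6.1, 7.2]
width: 0.0797
```

Call:
step_arm --plan '[[[0,0,0,0,80],[0,0,0,0,92],[0,0,0,0,94],[0,0,0,0,94],[0,0,20,0,94],[0,0,50,0,94],[0,0,80,0,94],[0,0,110,0,94]]]'

```text
time: 9.38
tool_pos: [0.4903, 0.2426, 0.1247]
ee_rot: [3.141, 0.002, 0.085]
wrist_force: [0.9, 0.3, 0.4]
width: 0.0888
```

Call:
step_arm --plan '[[[12,-15,0,-0.05,100],[33,-40,0,-0.1,100],[56,-68,0,-0.15,100],[79,-96,0,-0.2,100],[102,-124,0,-0.25,100],[125,-151,0,-0.3,100],[147,-178,0,-0.35,100],[165,-199,0,-0.37,100]]]'

```text
time: 10.05
tool_pos: [0.6571, 0.0415, 0.1235]
ee_rot: [3.141, 0.001, -0.288]
wrist_force: [-0.3, -0.2, -1.1]
width: 0.0939
```

Call:
step_arm --plan '[[[15,-18,0,0,100],[27,-32,0,0,100],[28,-33,0,0,100],[28,-33,-10,0,100],[28,-33,-30,0,100],[28,-33,-50,0,100],[28,-33,-60,0,100],[28,-33,-60,0,100]]]'

```text
time: 10.72
tool_pos: [0.6809, 0.0124, 0.0599]
ee_rot: [3.14, 0.008, -0.283]
wrist_force: [-0.4, -0.6, -0.6]
width: 0.094
```

```bash
python3 - <<'E'
from h import *
o=robot.get_obs(); s=snap('top','top1'); print(o['tool_pos'],o['ee_rot'],o['wrist_force'],o['width'])
im=cv2.imread('pics/top1.png')
cv2.imwrite('pics/crop1.png',cv2.convertScaleAbs(cv2.resize(im[75:275,120:500],None,fx=2.1,fy=2.1,interpolation=cv2.INTER_CUBIC),alpha=1.2))
E
```

```text
[0.68087222 0.01243247 0.05989141] [ 3.14017904  0.00830929 -0.28294934] [-0.44914684 -0.63033507 -0.61419106] 0.09398288290024127
```

View pics/crop1.png

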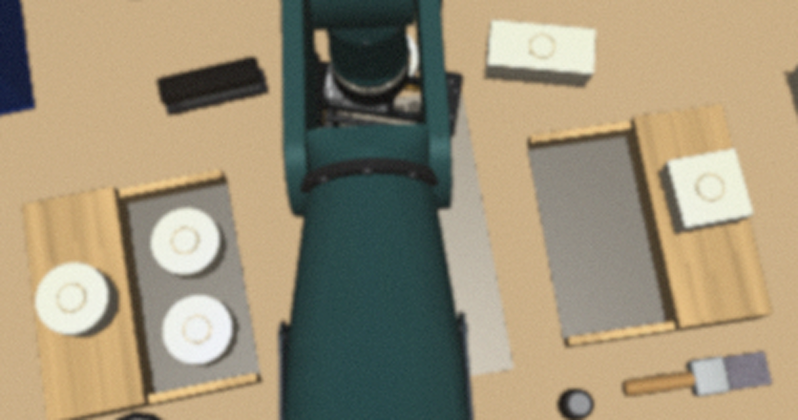

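Both round boxes are in the left tray (crop 185,241 and 197,329), clear of walls and mouth. The square is next.

Call:
step_arm --plan '[[[2,-1,-10,0,100],[2,-1,-25,0,100],[2,-1,-38,0,100],[2,-1,-46,0,100],[2,-1,-47,0,100],[2,-1,-47,0,90],[2,-1,-47,0,80],[2,-1,-47,0,80]]]'

```text
time: 11.43
tool_pos: [0.687, 0.0098, 0.0185]
ee_rot: [-3.141, -0.002, -0.284]
wrist_force: [-0.8, -0.5, -2.5]
width: 0.08
```

Call:
step_arm --plan '[[[0,0,0,0,80],[0,0,0,0,80]]]'

```text
time: 11.6
tool_pos: [0.687, 0.0098, 0.0186]
ee_rot: [-3.141, -0.002, -0.284]
wrist_force: [0.7, -0.9, 0.9]
width: 0.0797
```

Call:
step_arm --plan '[[[0,0,0,0,92],[0,0,0,0,96],[-2,0,-4,0,96],[-2,0,-7,0,96],[-2,0,-7,0,88],[-2,0,-7,0,80],[-2,0,-7,0,80],[-2,0,-7,0,80]]]'

```text
time: 12.27
tool_pos: [0.6839, 0.0099, 0.0099]
ee_rot: [3.141, 0.001, -0.284]
wrist_force: [-0.1, -0.9, -1.3]
width: 0.0798
```

Call:
step_arm --plan '[[[-4,-8,0,0.03,80],[-14,-22,0,0.08,80],[-27,-38,0,0.14,80],[-40,-54,0,0.2,80],[-53,-70,0,0.25,80],[-66,-86,0,0.29,80],[-76,-98,0,0.308,80],[-80,-104,0,0.308,80]]]'

```text
time: 12.93
tool_pos: [0.6027, -0.0956, 0.0102]
ee_rot: [3.141, 0.001, 0.022]
wrist_force: [-0.0, 0.4, -1.8]
width: 0.0799
```

Call:
step_arm --plan '[[[-5,-10,0,0,80],[-13,-28,0,0,80],[-22,-48,0,0,80],[-30,-68,0,0,80],[-36,-88,0,0,80],[-38,-108,0,0,80],[-39,-124,0,0,80],[-39,-136,0,0,80]]]'

```text
time: 13.6
tool_pos: [0.5654, -0.2317, 0.0106]
ee_rot: [3.141, -0.0, 0.023]
wrist_force: [-0.2, 0.1, -1.6]
width: 0.0795
```

Call:
step_arm --plan '[[[0,0,0,0,80],[0,0,0,0,92],[0,0,0,0,94],[0,0,0,0,94],[0,0,20,0,94],[0,0,50,0,94],[0,0,80,0,94],[0,0,110,0,94]]]'

```text
time: 14.27
tool_pos: [0.5653, -0.2288, 0.1218]
ee_rot: [-3.141, 0.0, 0.025]
wrist_force: [0.8, 0.1, 0.3]
width: 0.0883
```

Call:
step_arm --plan '[[[-10,10,25,0,94],[-30,30,50,0,94],[-55,60,80,0,94],[-75,90,100,0,94],[-95,120,100,0,94],[-110,150,100,0,94],[-120,180,100,0,94],[-125,200,100,0,94]]]'

```text
time: 14.93
tool_pos: [0.4389, -0.027, 0.2217]
ee_rot: [-3.141, -0.002, 0.027]
wrist_force: [0.9, -0.3, -0.0]
width: 0.0885
```

```bash
python3 - <<'E'
from h import *
o=robot.get_obs(); s=snap('top','top2'); snap('scene','scene2'); print(o['time'],o['tool_pos'],o['ee_rot'],o['wrist_force'])
im=cv2.imread('pics/top2.png')
cv2.imwrite('pics/crop2.png',cv2.convertScaleAbs(cv2.resize(im[75:275,120:500],None,fx=2.1,fy=2.1,interpolation=cv2.INTER_CUBIC),alpha=1.2))
E
```

```text
14.9333 [ 0.43886241 -0.02703343  0.22172616] [-3.14108752e+00 -2.45500558e-03  2.65203934e-02] [ 0.9314859  -0.26759006 -0.01716729]
```

View pics/crop2.png

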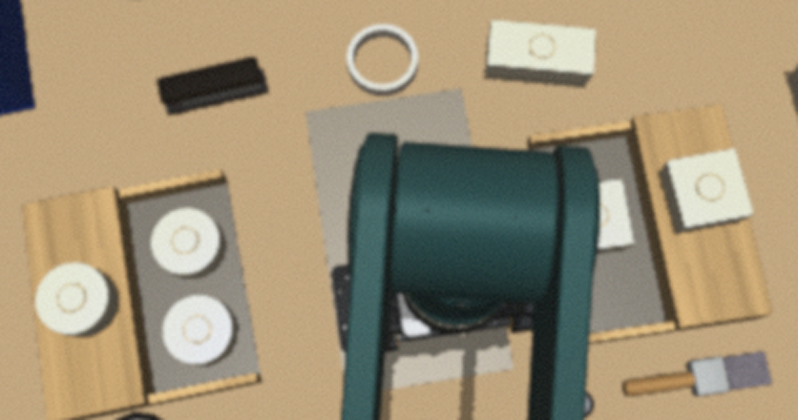

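View pics/scene2.png

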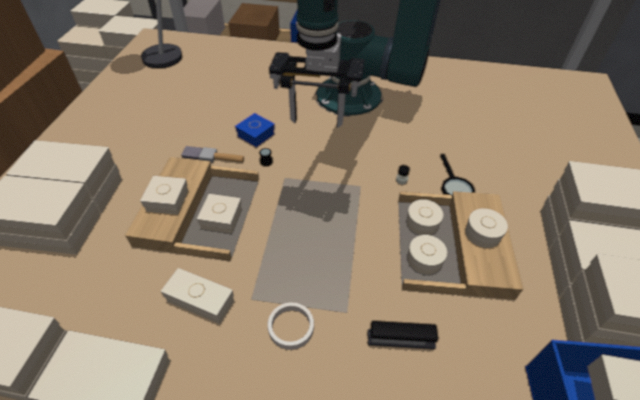

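Both views show everything inside and flat, with bystanders unmoved. The square's back corners are at crop (621,181) and (633,247); in the scene view it is at (219,212). I'll check the depths in numbers.

```bash
python3 - <<'E'
from h import *
s=cams.snapshot('top'); f=lambda x,y,z: px2w(s,120+x/2.1-.3,75+y/2.1-.3,z)[:2]
def fr(n,p,m0,m1,sg):
    c=(m0+m1)/2; t=(m0-m1)/np.linalg.norm(m0-m1); nrm=np.array([-t[1],t[0]])*sg; print(n,p.round(3),'depth',((p-c)@nrm).round(4),'lat',((p-c)@t).round(4))
L=f(225,176,.03),f(259,379,.03); Rr=f(529,139,.03),f(567,342,.03)
for n,x,y in [('ra',185,241),('rb',197,329)]: fr(n,f(x,y,.04),*L,1)
for x,y in [(621,181),(633,247)]: fr('sqback',f(x,y,.04),*Rr,-1)
t=cams.snapshot('scene'); fr('sq scene',px2w(t,219.5,212,.04)[:2],*Rr,-1)
for n,u,v in [('mouth far',232,253),('mouth near',259,176)]: fr(n,px2w(t,u,v,.03)[:2],*Rr,-1)
E
```

```text
ra [0.593 0.251] depth 0.0568 lat 0.051
rb [0.488 0.244] depth 0.0585 lat -0.0545
sqback [ 0.604 -0.268] depth 0.097 lat 0.0536
sqback [ 0.523 -0.268] depth 0.0949 lat -0.0276
sq scene [ 0.579 -0.225] depth 0.0528 lat 0.0296
mouth far [ 0.677 -0.164] depth -0.0055 lat 0.1294
mouth near [ 0.438 -0.17 ] depth -0.005 lat -0.1099
```

All within limits: centre depths are about 0.057, 0.058 and 0.055 m, and the square's front edge is about 15 mm inside. Handing in.

```bash
python3 -c "
from h import *
robot.close_job()"
```

```text
the job is handed in; nothing more can be done
```

The job is handed in. Both round boxes are in the left tray, the one with the round sample, and the square box is in the right tray. I gripped each box lightly, slid it flat along the bench, released it, and raised the arm clear. The arm finished at about 15 s of the 64 s limit.

**Last checks:**

| Box | Depth of centre past the mouth | Offset from the tray's middle line |
|---|---|---|
| round_a | 57 mm | +51 mm |
| round_b | 58 mm | -55 mm |
| square | about 55 mm | about +13 mm (top view) or +30 mm (scene view) |

- **Square:** its front edge is about 15 mm inside the mouth. The two cameras disagree by about 17 mm on its sideways offset, because the arm partly hid it in the top view. Both values are well within the 95 mm limit.
- **Rest of the scene:** in the last pictures all boxes stand flat and no bystander looks moved.
- **Corrections on the way:** a first tray reading from the wrist camera was up to about 18 mm off from the top view, and a closer look agreed with the top view. My first grip on the square was too high, on the lid, so I loosened it and gripped again lower before sliding.

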